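Find the heavy tin by hefting and stand it in the organiser

ROBOT

A 6-joint arm with a two-finger parallel gripper is mounted at the origin on the work surface. World frame = base frame: x ahead of the robot, y to its left, z up, the work surface at z = 0. Lengths are in m, angles in rad, forces in N, time in s.
With the tool pointing down it reaches from about 0.35 to 0.85 m from the base axis. Payload 8.1 kg.
Tool frame: the origin (TCP) lies on the centre line of the jaws, within the pads' length; the fingertips stand 17 mm ahead of it and the grasp point (between the pads) lies 2 mm behind it; z points along the fingers, y is the line along which they close (so a half turn about z gives the same grasp; the last joint's range is limited). The gripper opens to 93 mm and grips with 3 to 60 N. Pads are 15 mm wide; open, the fingers measure 128 mm over their backs; the gripper's body (75 mm by 188 mm) begins 65 mm behind the grasp point.
Start: joints at [-1.384, 0.13, 1.488, -0, 1.523, -0.085], TCP at [0.161, -0.578, 0.236] pointing down, gripper open.
Joint ranges: [-2.96, 2.96], [-0.89, 2.26], [0.02, 2.5], [-1.34, 4.48], [0, 2.73], [-2.66, 2.66]. Speed limits (rad/s): [2.39, 2.39, 2.79, 3.14, 3.14, 3.14].

INTERFACE

Orientations are given as a rotation vector (axis times angle).
In Python, from plant import telemetry, viewer, order gives the robot as it stands.
- The arm moves only by the tool send_rows, never from a script. Its argument "plan" is a list that holds one entry, the list of rows, each a list of 5 numbers: the closure, from -1 (fully open) to 1 (shut), then the shift along the world's x, y, z normalised to -1 to 1, where 1 is 0.2 m, then the turn about the world's z normalised to -1 to 1, where 1 is 60 degrees. A call has 1 to 20 rows; each row is the pose to reach, as a shift and turn from the pose commanded when the call began; what a row does not reach only later rows make up. A row lasts 1/12 s, in which the tool goes at most 41.7 mm and 7.16 degrees, less where a joint would pass 70% of its speed; a pose out of reach is approached as far as the arm can. A call with a number of a shift or a turn outside -1 to 1 is refused whole. A call with a gripper value outside its range is refused whole. The fingers move at their own pace and stop on an object; "force" is the grip in N (left out, the last holds). Time passes only in rows, so rows that repeat a pose let the fingers close. It gives the time, the measured TCP pose, the force, the opening and the grip force at its end, in the units of the state.
- telemetry.read_state(): the state, without advancing time (a new reading comes with each control period).
- viewer.read_camera(name): name is "scene" or "top"; returns (picture, depth): 384x512x3 uint8, blue, green, red; 384x512 float32, m along the optical axis (not along the pixel's ray), 0 where there is no reading.
- viewer.calibration(name): a dict with "camera_matrix" (3x3 intrinsics, pixels), "dist_coeffs" ([k1, k2, p1, p2, k3] as OpenCV has them; the pictures are not rectified), "extrinsics" (4x4, takes a point from camera to world coordinates). Camera axes: x right, y up, looking along -z (the intrinsics and any distortion apply to the point x, -y, -z); pixel columns grow to the right and rows downward; lengths in m; the calibration is good to about 2 mm. A picture is of the moment at which its call begins. calibration takes no time and is no camera call.
- order.close_job(): hands the job in; it is judged then, once.
The state is a dict: "t": time; "q": joint angles; "dq": joint speeds; "joint_torque": joint torques, N m; "tool_pos": TCP position; "orientation": TCP orientation; "force": force on the tool from outside, world axes, zero at the start; "wrist_torque": the same for the moment, N m; "opening": finger opening in m; "gripper_force": force on a finger pad.
Only numpy, scipy, OpenCV 4.12 (cv2) and the standard library are available. Lean on these libraries where they do the work, as an engineer would, in place of code of your own. Each camera call takes 0.05 s, during which the arm holds its last target. There are 200 camera calls.

TASK

One of the three look-alike lilac tins lying on the counter holds the steel dough hooks and is much heavier; the other two are empty. Find it by feeling their weight, then stand it upright, knob up, fully inside the organiser's empty bay, setting it down gently on the bay floor. Leave the two empty tins lying about where they were, and do not shift or knock over the mixer, the bowls, the jar and the measuring cup.

Things in the scene. Friction and masses are not known exactly. Their poses are not given: they have to be found in the camera images.
- tin_a: the first of three look-alike lilac tins, at first lying: body 60 x 60 x 105 mm with cream lid band; on the lid a brown knob, cylinder 24 mm across, 32 mm long. Origin: centre of the 60 x 60 x 105 body; +x along its length to the knob (base at x = -52.5, lid face +52.5, knob end +84.5 mm), y and z square to its sides. Empty 0.2 to 0.25 kg, with hooks 0.55 to 0.75 kg, centred
- tin_b: the second of three look-alike lilac tins, at first lying: body 60 x 60 x 105 mm with cream lid band; on the lid a brown knob, cylinder 24 mm across, 32 mm long. Origin: centre of the 60 x 60 x 105 body; +x along its length to the knob (base at x = -52.5, lid face +52.5, knob end +84.5 mm), y and z square to its sides. Empty 0.2 to 0.25 kg, with hooks 0.55 to 0.75 kg, centred
- tin_c: the third of three look-alike lilac tins, at first lying: body 60 x 60 x 105 mm with cream lid band; on the lid a brown knob, cylinder 24 mm across, 32 mm long. Origin: centre of the 60 x 60 x 105 body; +x along its length to the knob (base at x = -52.5, lid face +52.5, knob end +84.5 mm), y and z square to its sides. Empty 0.2 to 0.25 kg, with hooks 0.55 to 0.75 kg, centred
- organiser: fixed wooden organiser, open front and top: floor 12 mm, back wall and 3 partitions 10 mm thick, all 140 mm tall. Empty bay 84 mm wide (y), 104 deep (x); bay at -y filled by a 94 mm high cream tin. Origin: on the counter under the empty bay's centre; +x to the back wall (inner face x = 52), partitions at y = 47, -47, -123 mm. Too narrow for a tin with fingers round its sides
- bay (a point): centre of the empty bay's floor surface (12 mm above the counter), axes as the organiser's
- mixer: lilac hand mixer standing on its heel, 75 x 85 mm and 156 mm tall, beaters sticking out level to 160 mm along its -x at 115 mm height, handle to 100 mm along its +x. Origin: under its centre
- bowls: nested trio of plastic bowls, outer rim 150 mm across, 86 mm tall. Origin: under its centre
- jar: glass jar with a steel twist cap, 66 mm across, 105 mm tall. Origin: under its centre
- cup: steel measuring cup, 72 mm across, 60 mm tall, flat handle reaching to 90 mm along its +x at 56 mm height. Origin: under its centre
There are look-alikes about, which are no part of the job. Leave any green look-alike of the tin_a alone.

How it is judged:
By the outcome, as a careful person would: the job done as asked, in the order asked, and still so for the second after the job is handed in, with the robot touching nothing.
It also fails if it takes over 72 s, if anything falls off the work surface, if the arm or the gripper's body presses on something with over 40 N, if the wrist force passes 120 N, or if a joint passes its speed limit or range.

## Working session

There is one attempt and no reset: what is moved stays moved. The work goes in short steps, Python scripts to look and compute and a tool call to move; the robot and the scene stay as the last step left them, time stands still between calls to the robot, and variables do not carry over. Pictures are saved under pics/ and viewed, at most 10 in all, crops included, and the job is handed in when it is done.

Besides the shell and the picture viewer there is one more tool, called as name(argument=value, ...), one argument or row to a line, values as JSON. send_rows: Moves the arm, as the interface text tells. Scaled input: -1 to 1 covers 0.2 m each way for a shift and 60 degrees each way for a turn. Its arguments: {"type":"object","properties":{"plan":{"type":"array"},"force":{"type":"number"}},"required":["plan"]}

```bash
ls; mkdir -p pics
cat > h.py <<'E'
import numpy as np, cv2
from plant import telemetry, viewer, order
def cloud(name):
    im,d=viewer.read_camera(name); c=viewer.calibration(name)
    h,w=d.shape; u,v=np.meshgrid(np.arange(w),np.arange(h))
    p=cv2.undistortPoints(np.stack([u,v],-1).reshape(-1,1,2).astype(float),np.array(c["camera_matrix"]),np.array(c["dist_coeffs"])).reshape(h,w,2)
    P=np.stack([p[...,0]*d,-p[...,1]*d,-d,np.ones_like(d)],-1)@np.array(c["extrinsics"]).T
    P=P[...,:3].copy(); P[d==0]=np.nan
    return im,P
E
python3 - <<'E'
from h import *
for n in("scene","top"):
    im,P=cloud(n); np.savez(f"{n}0.npz",im=im,P=P); cv2.imwrite(f"pics/{n}0.png",cv2.resize(im,(800,600),interpolation=cv2.INTER_CUBIC))
    print(n,np.array(viewer.calibration(n)["extrinsics"]).round(3).tolist())
print(telemetry.read_state())
E
```

```text
pics
scene [[0.378, -0.763, 0.525, 1.219], [0.926, 0.305, -0.224, -0.441], [0.011, 0.57, 0.821, 1.099], [0.0, 0.0, 0.0, 1.0]]
top [[0.003, 0.991, -0.136, 0.342], [-1.0, 0.001, -0.011, -0.169], [-0.011, 0.136, 0.991, 1.516], [0.0, 0.0, 0.0, 1.0]]
{'t': 0.1, 'q': array([-1.38439897e+00,  1.31082398e-01,  1.48917993e+00, -1.30590576e-05,
        1.52298706e+00, -8.54178756e-02]), 'dq': array([-0.00088858, -0.00219221, -0.00256549, -0.00025127, -0.00154395,
       -0.00167269]), 'joint_torque': array([ 8.72449273e-04, -5.61339891e+01, -4.93097413e+01,  7.69885490e-02,
        2.90665106e-02, -5.68191331e-05]), 'tool_pos': array([ 0.16100453, -0.57748991,  0.23468901]), 'orientation': array([-3.11098444e+00, -4.25430070e-01,  1.51721007e-04]), 'force': array([-0.97588012, -0.12894745, -0.57905678]), 'wrist_torque': array([0.00280955, 0.0720669 , 0.0165665 ]), 'gripper_force': 0.0, 'opening': 0.09289265861460586}
```

View pics/top0.png

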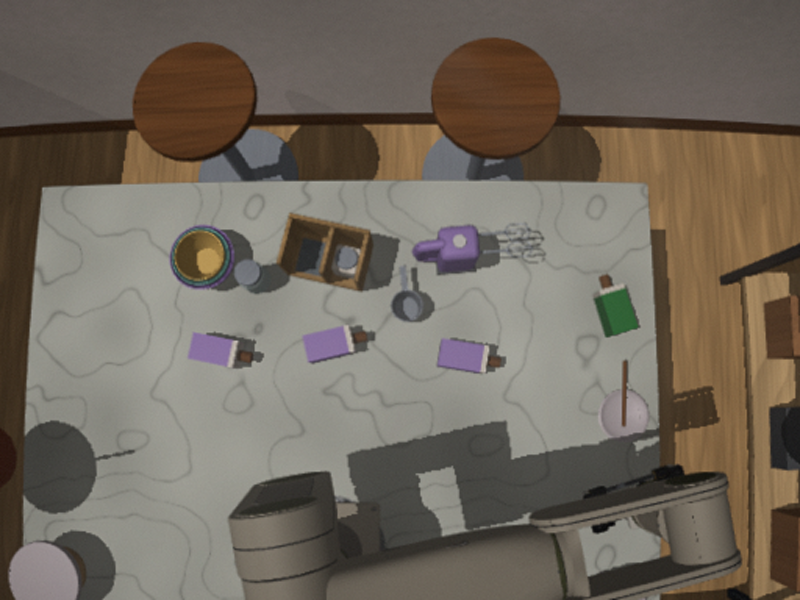

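View pics/scene0.png

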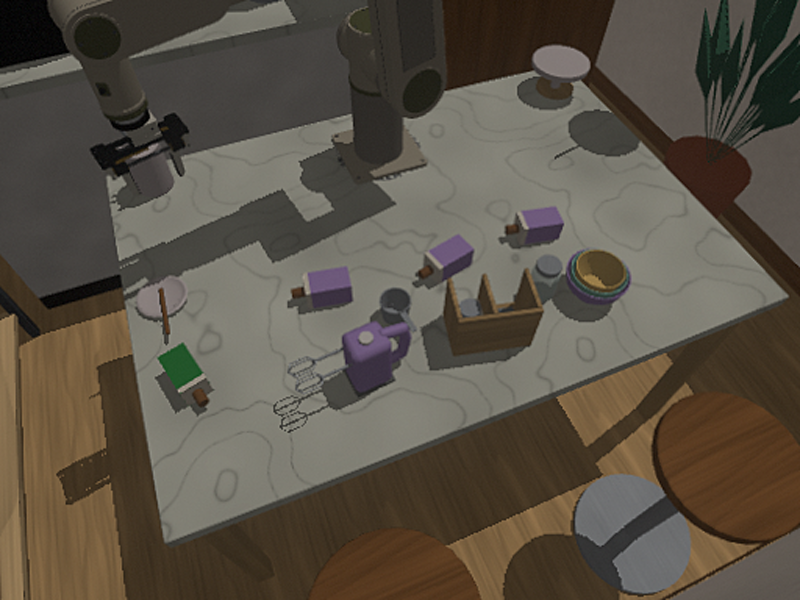

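Top view: three lilac tins lie at pixels (213,350), (330,344) and (464,355), all with the knob to the right. The other candidates are the green look-alike at (616,308) and the lilac mixer at (458,245). Only the three lilac tins fit, because the green one is excluded and the mixer has beaters and a handle. The organiser is at (325,252), with its empty bay on the left at (305,250).

Run:
```python
from h import *
z=np.load("top0.npz"); im,P=z["im"],z["P"]
s=512/800
Z=P[...,2]
for n,(u,v) in dict(L=(213,350),M=(330,344),R=(464,355)).items():
    u,v=int(u*s),int(v*s); sl=np.s_[v-25:v+25,u-35:u+40]
    Q=P[sl]; m=(Q[...,2]>.045)&(Q[...,2]<.075)
    q=Q[m].astype(np.float32); r=cv2.minAreaRect(q[:,:2]*1000)
    k=Q[(Q[...,2]>.025)&(Q[...,2]<.045)]; hsv=cv2.cvtColor(im[sl],cv2.COLOR_BGR2HSV)
    br=(Q[...,2]>.03)&(Q[...,2]<.046)&(hsv[...,0]<20)&(hsv[...,1]>90)
    kc=Q[br].mean(0); print(n,m.sum(),"top z",np.median(q[:,2]).round(4),r,"knob",kc.round(4),br.sum(),"dir",np.degrees(np.arctan2(kc[1]-r[0][1]/1e3,kc[0]-r[0][0]/1e3)).round(1))
# organiser top edges, both cams
for n in("top","scene"):
    z=np.load(n+"0.npz"); p=z["P"].reshape(-1,3); hs=cv2.cvtColor(z["im"],cv2.COLOR_BGR2HSV).reshape(-1,3)
    m=(p[:,2]>.13)&(p[:,2]<.147)&(p[:,0]>.4)&(p[:,0]<.85)&(p[:,1]>-.2)&(p[:,1]<.2)
    q=p[m].astype(np.float32); print(n,m.sum(),np.median(q[:,2]),cv2.minAreaRect(q[:,:2]*1000))
    print(cv2.boxPoints(cv2.minAreaRect(q[:,:2]*1000)))
z=np.load("top0.npz");P=z["P"]
def c(u,v): return P[int(v*s),int(u*s)].round(3)
for a in((203,257),(248,275),(410,303),(458,245),(305,255),(347,258)):print(a,c(*a))
cv2.imwrite("pics/crop1.png",cv2.resize(im[125:260,100:430],(792,324),interpolation=cv2.INTER_CUBIC))
```

```text
L 535 top z 0.0602 ((442.6696472167969, 250.94570922851562), (136.96298217773438, 60.48947525024414), 79.66889190673828) knob [0.4314 0.1936 0.04  ] 34 dir -101.1
M 558 top z 0.0606 ((478.0668029785156, -42.347373962402344), (69.1484603881836, 213.74990844726562), 18.618629455566406) knob [ 0.4767 -0.0635  0.0402] 32 dir -93.6
R 571 top z 0.0606 ((447.0058288574219, -262.31378173828125), (218.6026611328125, 80.75127410888672), 66.80642700195312) knob [ 0.4212 -0.3621  0.0399] 27 dir -104.5
top 513 0.13938601 ((648.0783081054688, -46.216033935546875), (298.824462890625, 114.31603240966797), 77.5458755493164)
[[ 560.04333 -179.78586]
 [ 671.66943 -204.43903]
 [ 736.1133    87.35379]
 [ 624.4872   112.00696]]
scene 551 0.13941741 ((648.2219848632812, -47.23310852050781), (295.1258239746094, 117.56135559082031), 78.04556274414062)
[[ 560.1509  -179.4203 ]
 [ 675.1626  -203.77122]
 [ 736.2931    84.95409]
 [ 621.2814   109.30501]]
(203, 257) [0.664 0.309 0.022]
(248, 275) [0.602 0.178 0.113]
(410, 303) [ 0.56  -0.174  0.008]
(458, 245) [ 0.661 -0.275  0.156]
(305, 255) [0.667 0.067 0.018]
(347, 258) [ 0.644 -0.037  0.093]
```

View pics/crop1.png

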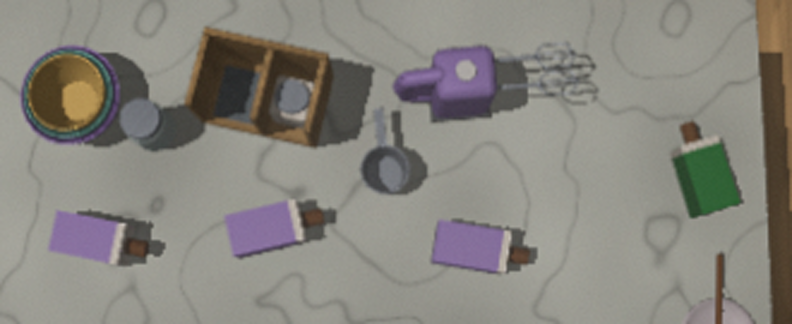

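The crop confirms three lilac tins with cream bands and brown knobs pointing right, at crop pixels (88,238), (268,228) and (475,245). The green tin is at (705,172) and the mixer at (462,80). My rectangles picked up stray pixels, so I'll refine them with connected components.

```bash
cat >> h.py <<'E'
def comp(P,lo,hi,u,v):
    "points with lo<z<hi connected to the seed region near pixel u,v"
    m=((P[...,2]>lo)&(P[...,2]<hi)).astype(np.uint8)
    n,l=cv2.connectedComponents(m,connectivity=4)
    k=l[v-4:v+5,u-4:u+5]; k=np.bincount(k[k>0]).argmax()
    return P[l==k]
def rect(q): return cv2.minAreaRect((q[:,:2]*1000).astype(np.float32))
E
python3 - <<'E'
from h import *
z=np.load("top0.npz"); P=z["P"]; s=512/800
for n,(u,v) in dict(L=(213,350),M=(330,344),R=(464,355)).items():
    q=comp(P,.054,.068,int(u*s),int(v*s)); print(n,len(q),np.round(np.hstack(rect(q)),1),q.mean(0).round(4))
for n,(u,v) in dict(T=(330,225)).items():
    q=comp(P,.133,.146,int(u*s),int(v*s)); print(n,len(q),rect(q),cv2.boxPoints(rect(q)).round(1).tolist())
for n,(u,v),lo,hi in(("jar",(248,275),.095,.12),("cup",(400,290),.045,.07)):
    try:q=comp(P,lo,hi,int(u*s),int(v*s)); print(n,len(q),rect(q))
    except Exception as e: print(n,e)
E
```

```text
L 504 [445.3 265.2 108.   60.5  79.7] [0.4451 0.2637 0.0605]
M 520 [461.4   6.5  60.7 106.1  13.3] [0.4608 0.0064 0.0608]
R 536 [ 435.2 -291.   106.1   60.7   80.1] [ 0.4351 -0.2907  0.0607]
T 455 ((660.4954223632812, 10.006126403808594), (179.19923400878906, 114.31602478027344), 77.54585266113281) [[585.4000244140625, -65.19999694824219], [697.0, -89.80000305175781], [735.5999755859375, 85.19999694824219], [624.0, 109.80000305175781]]
jar 216 ((610.6802978515625, 179.82144165039062), (54.92013168334961, 52.94965362548828), 46.11735916137695)
cup 127 ((580.890869140625, -167.2969970703125), (68.97064208984375, 106.88018798828125), 89.316650390625)
```

send_rows(
  plan=[
    [[-1,1,1,0,1],[-1,1,1,0,1],[-1,1,1,0,1],[-1,1,1,0,1],[-1,1,1,0,1],[-1,1,1,0,1],[-1,1,1,0,1],[-1,1,1,0,1],[-1,1,1,0,1],[-1,1,1,0,1]],
  ],
  force=30,
)

```text
t: 0.93
tool_pos: [0.3616, -0.3771, 0.2352]
orientation: [-2.478, -1.93, 0.0]
force: [-0.6, -0.9, 0.1]
opening: 0.0929
gripper_force: 0.0
```

send_rows(
  plan=[
    [[-1,0.37,0.43,0,0.072],[-1,0.37,0.43,0,0.072],[-1,0.37,0.43,0,0.072],[-1,0.37,0.43,0,0.072],[-1,0.37,0.43,-0.2,0.072],[-1,0.37,0.43,-0.4,0.072],[-1,0.37,0.43,-0.6,0.072],[-1,0.37,0.43,-0.75,0.072],[-1,0.37,0.43,-0.9,0.072],[-1,0.37,0.43,-1,0.072],[-1,0.37,0.43,-1,0.072],[0.6,0.37,0.43,-1,0.072],[0.6,0.37,0.43,-1,0.072],[0.6,0.37,0.43,-1,0.072],[0.6,0.37,0.43,-1,0.072],[0.6,0.37,0.43,-1,0.072],[0.6,0.37,0.43,-1,0.072]],
  ],
)

```text
t: 2.35
tool_pos: [0.4354, -0.2925, 0.0369]
orientation: [2.407, 2.016, -0.0]
force: [-1.9, 0.4, 7.4]
opening: 0.0597
gripper_force: 30.0
```

send_rows(
  plan=[
    [[0.6,0,0,0.08,0],[0.6,0,0,0.15,0],[0.6,0,0,0.15,0],[0.6,0,0,0.15,0],[0.6,0,0,0.15,0],[0.6,0,0,0.15,0]],
  ],
)

```text
t: 2.85
tool_pos: [0.4343, -0.2912, 0.0642]
orientation: [-2.407, -2.016, 0.001]
force: [-0.2, 0.2, -6.5]
opening: 0.0599
gripper_force: 30.0
```

Run:
```python
from h import *
s=telemetry.read_state(); print(s["force"],s["wrist_torque"],s["joint_torque"],s["tool_pos"])
```

```text
[-0.22762706  0.18531879 -6.50128579] [-0.05641284 -0.06172827  0.01420752] [-2.59284243e-03 -5.19043779e+01 -4.75130510e+01  4.79272543e-02
  9.27554720e-05  5.80211599e-04] [ 0.43425328 -0.29122399  0.06419094]
```

Tin R, at (464,355), pulls 6.5 N, about 0.65 kg, so it is the heavy one. I'll set it down, slide the open fingers along to the knob and grip it.

send_rows(
  plan=[
    [[0.6,0,0,-0.05,0],[0.6,0,0,-0.1,0],[0.6,0,0,-0.13,0],[0.6,0,0,-0.15,0],[0.6,0,0,-0.15,0],[-1,0,0,-0.15,0],[-1,0,0,-0.15,0],[-1,0,0,-0.15,0],[-1,0,0,-0.15,0],[-1,-0.033,-0.18,-0.15,0],[-1,-0.066,-0.37,-0.16,0],[-1,-0.066,-0.37,-0.16,0],[-1,-0.066,-0.37,-0.16,0]],
  ],
)

```text
t: 3.93
tool_pos: [0.4215, -0.3677, 0.0336]
orientation: [2.411, 2.013, 0.0]
force: [0.8, 0.4, 0.1]
opening: 0.0931
gripper_force: 0.0
```

Run:
```python
from h import *
s=telemetry.read_state(); print(s["force"],s["opening"],s["tool_pos"])
for n in("top","scene"):
    im,P=cloud(n); cv2.imwrite(f"pics/{n}1.png",cv2.resize(im[190:290,240:400] if n=="top" else im[120:260,150:310],None,fx=4,fy=4,interpolation=cv2.INTER_CUBIC))
    if n=="top":
        q=comp(P,.054,.068,297,227); print(len(q),rect(q))
```

```text
[0.83754132 0.37453051 0.07834477] 0.09308642567302737 [ 0.42154715 -0.36769422  0.03360742]
270 ((437.7497863769531, -273.45367431640625), (72.9998779296875, 60.60710525512695), 80.41451263427734)
```

View pics/scene1.png

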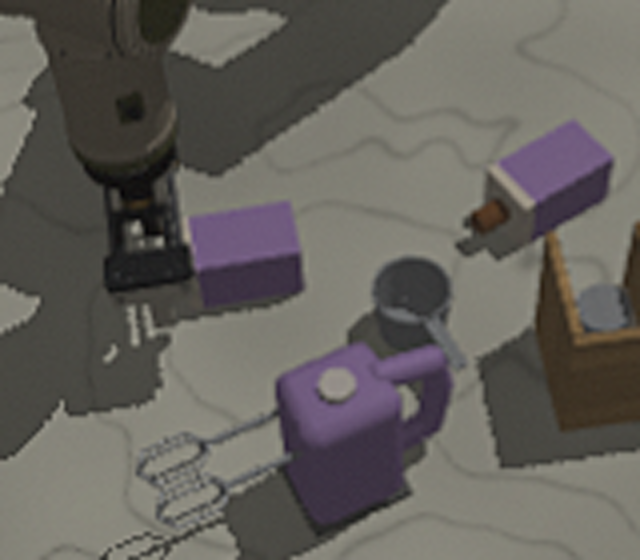

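The crop shows the gripper astride the knob, at crop pixel (145,250), with the tin body at (245,255) still lying in place. I'll close on the knob.

send_rows(
  plan=[
    [[1,0,0,0,0],[1,0,0,0,0],[1,0,0,0,0],[1,0,0,0,0],[1,0,0,0,0],[1,0,0,0,0],[1,0,0,0,0]],
  ],
  force=15,
)

```text
t: 4.62
tool_pos: [0.4219, -0.3659, 0.0337]
orientation: [2.408, 2.017, -0.0]
force: [0.1, 0.4, 0.3]
opening: 0.0507
gripper_force: 0.0
```

send_rows(
  plan=[
    [[1,0,0,0,0],[1,0,0,0,0],[1,0,0,0,0],[1,0,0,0,0],[1,0,0,0,0],[1,0,0,0,0],[1,0,0,0,0]],
  ],
)

```text
t: 5.2
tool_pos: [0.4218, -0.366, 0.0336]
orientation: [-2.408, -2.017, 0.0]
force: [-1.4, -0.5, 0.8]
opening: 0.0235
gripper_force: 15.0
```

send_rows(
  plan=[
    [[1,0.002,0.012,0.04,0],[1,0.004,0.025,0.08,0],[1,0.007,0.042,0.12,0],[1,0.01,0.059,0.16,0],[1,0.014,0.08,0.196,0],[1,0.018,0.104,0.232,0],[1,0.022,0.13,0.266,0],[1,0.027,0.158,0.3,0],[1,0.037,0.219,0.357,0],[1,0.043,0.253,0.383,0],[1,0.049,0.288,0.407,0],[1,0.061,0.363,0.447,0],[1,0.068,0.402,0.463,0],[1,0.075,0.442,0.477,0],[1,0.075,0.442,0.477,0],[1,0.075,0.442,0.477,0]],
  ],
)

```text
t: 6.53
tool_pos: [0.4373, -0.2778, 0.1296]
orientation: [2.407, 2.017, -0.0]
force: [-1.7, -1.5, 4.1]
opening: 0.0236
gripper_force: 15.0
```

Run:
```python
from h import *
s=telemetry.read_state(); print(s["force"],s["opening"],s["tool_pos"])
im,P=cloud("scene"); cv2.imwrite("pics/scene2.png",cv2.resize(im[120:260,150:310],None,fx=4,fy=4,interpolation=cv2.INTER_CUBIC))
```

```text
[-1.72991259 -1.50226974  4.14149704] 0.02362755469137133 [ 0.43730349 -0.27778075  0.12963105]
```

View pics/scene2.png

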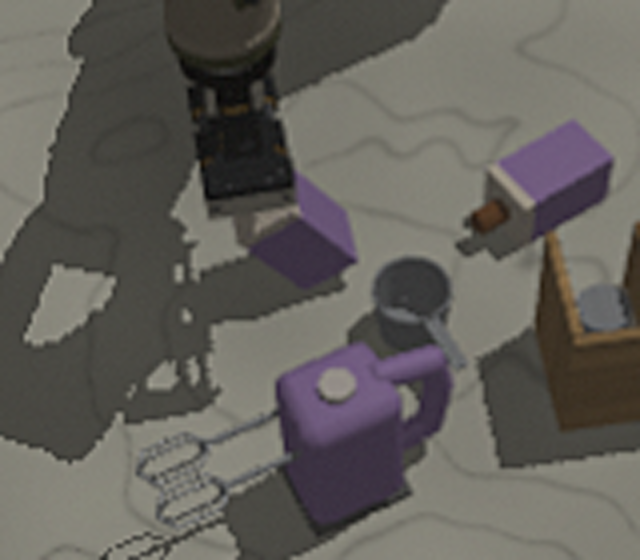

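The scene shows the tin pivoted to about 60° at crop pixel (300,235), still held by the knob and clear of the cup. I'll continue to vertical.

send_rows(
  plan=[
    [[1,0.007,0.041,0.018,0],[1,0.014,0.082,0.027,0],[1,0.021,0.125,0.032,0],[1,0.028,0.167,0.035,0],[1,0.038,0.223,0.035,0],[1,0.047,0.279,0.029,0],[1,0.052,0.306,0.024,0],[1,0.057,0.334,0.018,0],[1,0.057,0.334,0.018,0],[1,0.057,0.334,0.018,0],[1,0.057,0.334,0.2,0],[1,0.057,0.334,0.3,0],[1,0.057,0.334,0.3,0],[1,0.057,0.334,0.3,0],[1,0.057,0.334,0.3,0]],
  ],
)

```text
t: 7.83
tool_pos: [0.4473, -0.2101, 0.1866]
orientation: [-2.406, -2.015, 0.002]
force: [0.2, 0.1, -6.0]
opening: 0.0235
gripper_force: 15.0
```

Run:
```python
from h import *
s=telemetry.read_state(); print(s["force"],s["opening"],s["tool_pos"])
im,P=cloud("scene"); cv2.imwrite("pics/scene3.png",cv2.resize(im[100:240,150:310],None,fx=4,fy=4,interpolation=cv2.INTER_CUBIC))
np.savez("s3.npz",im=im,P=P)
# lilac points near tool: plane normals
hs=cv2.cvtColor(im,cv2.COLOR_BGR2HSV); tp=s["tool_pos"]
m=(hs[...,0]>120)&(hs[...,0]<150)&(hs[...,1]>60)&(np.linalg.norm(P[...,:2]-tp[:2],axis=-1)<.07)&(P[...,2]>.01)
q=P[m]; print(len(q),q.min(0),q.max(0))
for lo in np.arange(.03,.17,.02):
    k=q[(q[:,2]>lo)&(q[:,2]<lo+.02)]
    if len(k)>8: print(lo.round(2),len(k),k.mean(0).round(4),k.min(0).round(4),k.max(0).round(4))
```

```text
[ 0.17208519  0.10903706 -5.96579668] 0.02353602913110513 [ 0.44725234 -0.21009971  0.18658287]
224 [ 0.4397398  -0.24382548  0.05165874] [ 0.48287525 -0.18794852  0.14455637]
0.05 36 [ 0.4756 -0.2158  0.0631] [ 0.4686 -0.2423  0.0517] [ 0.4825 -0.1887  0.0697]
0.07 48 [ 0.4753 -0.2162  0.08  ] [ 0.4397 -0.2418  0.07  ] [ 0.4821 -0.1879  0.0899]
0.09 52 [ 0.4751 -0.2166  0.1003] [ 0.4474 -0.2435  0.0911] [ 0.4829 -0.1886  0.11  ]
0.11 53 [ 0.4752 -0.2179  0.1192] [ 0.4588 -0.2426  0.1104] [ 0.4807 -0.1898  0.1294]
0.13 35 [ 0.4758 -0.2189  0.1364] [ 0.4685 -0.2438  0.1301] [ 0.4821 -0.1901  0.1446]
```

View pics/scene3.png

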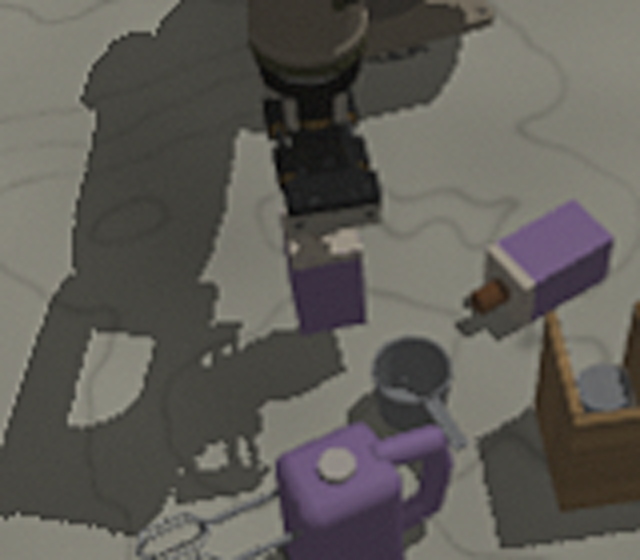

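The scene shows the tin hanging upright below the gripper at crop pixel (328,275), knob up, with about 2° of lean. I'll lift it over the organiser.

send_rows(
  plan=[
    [[1,0,0,0.1,0],[1,0,0,0.2,0],[1,0,0,0.3,0],[1,0,0,0.4,0],[1,0,0,0.5,0],[1,0,0,0.6,0],[1,0.02,0.02,0.6,0],[1,0.07,0.08,0.6,0],[1,0.14,0.16,0.6,-0.01],[1,0.21,0.24,0.6,-0.02],[1,0.28,0.33,0.6,-0.03],[1,0.35,0.42,0.6,-0.039],[1,0.42,0.5,0.6,-0.039],[1,0.49,0.58,0.6,-0.039],[1,0.56,0.66,0.6,-0.039],[1,0.63,0.74,0.6,-0.039],[1,0.69,0.82,0.6,-0.039],[1,0.74,0.88,0.6,-0.039],[1,0.77,0.91,0.6,-0.039],[1,0.78,0.92,0.6,-0.039]],
  ],
  force=20,
)

```text
t: 9.55
tool_pos: [0.6042, -0.0253, 0.3059]
orientation: [-2.445, -1.967, 0.004]
force: [-0.0, 0.2, -5.7]
opening: 0.0235
gripper_force: 20.0
```

send_rows(
  plan=[
    [[1,0.02,0.03,0,0],[1,0.06,0.08,0,0],[1,0.11,0.14,0,0],[1,0.16,0.2,0,0],[1,0.21,0.26,0,0],[1,0.25,0.31,0,0],[1,0.28,0.35,0,0],[1,0.3,0.37,0,0],[1,0.3,0.37,0,0],[1,0.3,0.37,0,0],[1,0.3,0.37,0,0],[1,0.3,0.37,0,0]],
  ],
)

```text
t: 10.55
tool_pos: [0.6641, 0.0465, 0.3092]
orientation: [2.45, 1.966, -0.0]
force: [0.6, 0.7, -6.1]
opening: 0.0236
gripper_force: 20.0
```

Run:
```python
from h import *
s=telemetry.read_state(); print(s["force"],s["opening"],s["tool_pos"],s["orientation"])
im,P=cloud("scene"); cv2.imwrite("pics/scene4.png",cv2.resize(im[80:250,230:430],None,fx=4,fy=4,interpolation=cv2.INTER_CUBIC)[:600])
hs=cv2.cvtColor(im,cv2.COLOR_BGR2HSV); tp=s["tool_pos"]
m=(hs[...,0]>120)&(hs[...,0]<150)&(hs[...,1]>60)&(np.linalg.norm(P[...,:2]-tp[:2],axis=-1)<.07)&(P[...,2]>.15)
ey=np.array([.216,.9765]);ex=np.array([.9765,-.216]);b=np.array([.6638,.0482])
q=P[m]; q=np.c_[(q[:,:2]-b)@np.c_[ex,ey],q[:,2]]
for lo in np.arange(.16,.3,.02):
    k=q[(q[:,2]>lo)&(q[:,2]<lo+.02)]
    if len(k)>8: print(lo.round(2),len(k),np.median(k,0).round(4),np.percentile(k,3,axis=0).round(4),np.percentile(k,97,axis=0).round(4))
```

```text
[ 0.60541955  0.6864262  -6.09709944] 0.023644112348148113 [0.66408424 0.04651831 0.3091857 ] [ 2.44981930e+00  1.96637904e+00 -2.10573480e-04]
0.18 85 [ 0.0292 -0.0104  0.1892] [-0.0208 -0.0311  0.1808] [0.032  0.0252 0.1998]
0.2 69 [ 0.0295 -0.0076  0.2085] [-0.0167 -0.0333  0.2014] [0.0318 0.0237 0.2184]
0.22 81 [ 0.0286 -0.0156  0.2293] [-0.0156 -0.0344  0.2205] [0.0312 0.0234 0.2388]
0.24 84 [ 0.0286 -0.0125  0.2506] [-0.0173 -0.0347  0.2412] [0.0309 0.0251 0.259 ]
0.26 25 [ 0.0293 -0.0122  0.2621] [-0.0118 -0.0344  0.2603] [0.0317 0.0238 0.2666]
```

View pics/scene4.png

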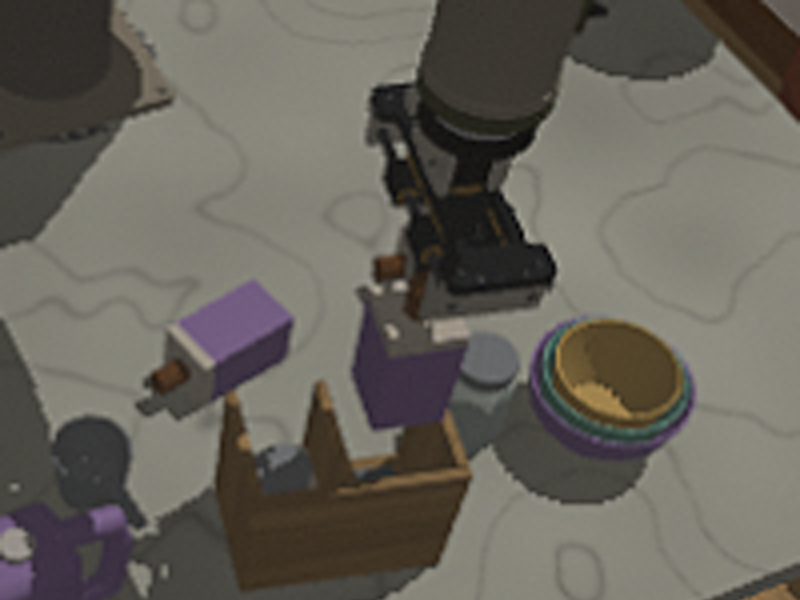

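The scene shows the tin hanging over the empty bay at (415,370), clear of the walls, and sitting 5 mm toward -y of the bay centre by measurement. I'll correct that and lower it.

send_rows(
  plan=[
    [[1,0.005,0.024,0,0],[1,0.005,0.024,0,0],[1,0.005,0.024,-0.08,0],[1,0.005,0.024,-0.18,0],[1,0.005,0.024,-0.28,0],[1,0.005,0.024,-0.38,0],[1,0.005,0.024,-0.48,0],[1,0.005,0.024,-0.56,0],[1,0.005,0.024,-0.64,0],[1,0.005,0.024,-0.7,0],[1,0.005,0.024,-0.74,0],[1,0.005,0.024,-0.76,0],[1,0.005,0.024,-0.76,0],[1,0.005,0.024,-0.76,0],[1,0.005,0.024,-0.76,0]],
  ],
)

```text
t: 11.85
tool_pos: [0.6661, 0.052, 0.1585]
orientation: [2.448, 1.967, 0.003]
force: [0.4, -0.4, -6.9]
opening: 0.0237
gripper_force: 20.0
```

send_rows(
  plan=[
    [[1,0,0,-0.01,0],[1,0,0,-0.02,0],[1,0,0,-0.03,0],[1,0,0,-0.035,0],[1,0,0,-0.04,0],[1,0,0,-0.04,0],[1,0,0,-0.04,0]],
  ],
)

```text
t: 12.43
tool_pos: [0.6652, 0.052, 0.1489]
orientation: [-2.449, -1.967, 0.0]
force: [0.5, 1.0, -5.9]
opening: 0.0236
gripper_force: 20.0
```

send_rows(
  plan=[
    [[1,0,0,-0.004,0],[1,0,0,-0.008,0],[1,0,0,-0.012,0],[1,0,0,-0.016,0],[1,0,0,-0.02,0],[1,0,0,-0.02,0],[1,0,0,-0.02,0]],
  ],
)

```text
t: 13.02
tool_pos: [0.6654, 0.0521, 0.1454]
orientation: [2.449, 1.967, 0.001]
force: [-1.1, 1.2, -3.5]
opening: 0.0231
gripper_force: 20.0
```

send_rows(
  plan=[
    [[1,0,0,-0.003,0],[1,0,0,-0.006,0],[1,0,0,-0.008,0],[1,0,0,-0.008,0],[1,0,0,-0.008,0]],
  ],
)

```text
t: 13.43
tool_pos: [0.666, 0.0526, 0.1453]
orientation: [2.448, 1.967, 0.003]
force: [-3.8, 2.9, 6.0]
opening: 0.0236
gripper_force: 20.0
```

send_rows(
  plan=[
    [[0.4,0,0,0.004,0],[0.1,0,0,0.004,0],[0.1,0,0,0.004,0],[0.1,0,0,0.004,0],[0.1,0,0,0.004,0],[0.1,0,0,0.004,0],[0.1,0,0,0.05,0],[0.1,0,0,0.15,0],[0.1,0,0,0.3,0],[0.1,0,0,0.45,0],[0.1,0,0,0.6,0],[0.1,-0.2,-0.1,0.7,0],[0.1,-0.5,-0.2,0.7,0],[0.1,-0.8,-0.3,0.7,0],[0.1,-1,-0.4,0.7,0],[0.1,-1,-0.4,0.7,0],[0.1,-1,-0.4,0.7,0],[0.1,-1,-0.4,0.7,0]],
  ],
)

```text
t: 14.93
tool_pos: [0.4634, -0.0289, 0.2847]
orientation: [2.45, 1.964, 0.002]
force: [0.2, -0.3, -0.1]
opening: 0.0418
gripper_force: 0.0
```

Run:
```python
from h import *
s=telemetry.read_state(); print(s["force"],s["opening"],s["tool_pos"])
im,P=cloud("scene"); cv2.imwrite("pics/scene5.png",cv2.resize(im[80:260,180:430],(800,576),interpolation=cv2.INTER_CUBIC))
ey=np.array([.216,.9765]);ex=np.array([.9765,-.216]);b=np.array([.6638,.0482])
q=P.reshape(-1,3); q=np.c_[(q[:,:2]-b)@np.c_[ex,ey],q[:,2]]
k=q[(abs(q[:,0])<.05)&(abs(q[:,1])<.041)]
lid=k[(k[:,2]>.105)&(k[:,2]<.13)];kn=k[k[:,2]>.14]
for a in(lid,kn): print(len(a),a.mean(0).round(4),np.percentile(a,3,axis=0).round(4),np.percentile(a,97,axis=0).round(4))
for p in q and [] if False else []: pass
```

```text
[ 0.20598243 -0.33590019 -0.1463224 ] 0.041763723639820644 [ 0.46343475 -0.02894052  0.28470942]
271 [0.0069 0.0047 0.117 ] [-0.0289 -0.0244  0.1065] [0.0308 0.0406 0.1277]
49 [0.0012 0.0043 0.147 ] [-0.0255 -0.0081  0.1405] [0.023  0.0408 0.1518]
```

View pics/scene5.png

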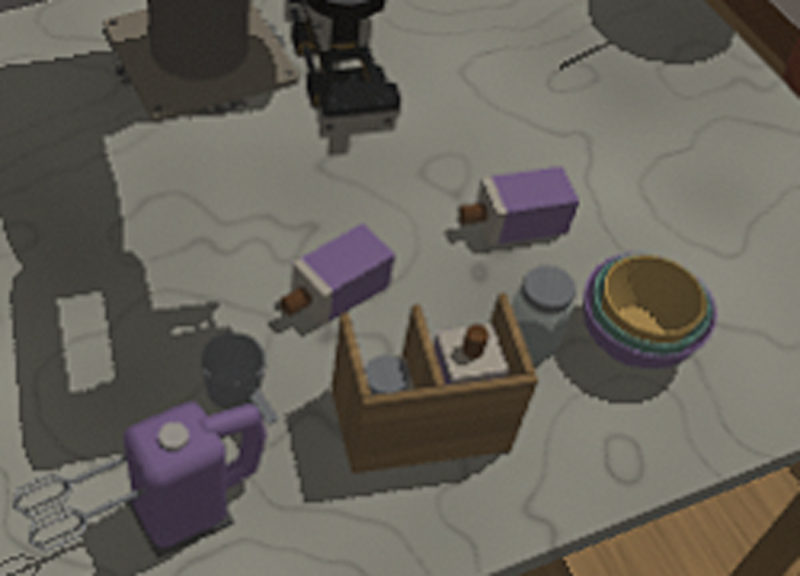

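The tin stands upright in the empty bay, knob up at (475,340). The lid height of 117 mm matches a flat seat on the bay floor. The other tins, the mixer, the cup, the jar and the bowls are in place, so I'm handing in.

```bash
python3 -c "
from plant import order
print(order.close_job())"
```

```text
the job is handed in; nothing more can be done
None
```

The heavy tin, which felt about 0.65 kg on lifting, now stands upright, knob up, inside the organiser's empty bay; the other two tins were not lifted or touched, nothing else was visibly disturbed, and the job is handed in.

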